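# Bring the white egg to the front of the decorating carousel and hold the brake on

## Task

Turn the egg carousel until the white chocolate egg stands in line with the red pointer on the base, at the front. Keep it there by pushing its black knob down until you feel the brake bite, firmly but without leaning on it hard, and finish still holding the knob down with the turntable at rest. Do not touch the chocolate eggs, and leave the gift box, the spool and the bowl where they are.

Things in the scene. Friction and masses are not known exactly. Their poses are not given: they have to be found in the camera images.
- carousel: Fixed white base, 250 mm round; origin on the vertical turning axis at table height. An upright red pointer fin (36 x 7 mm, top 69 mm up) on a tongue along its own -x axis, 158-194 mm from the axis, shows the front (roughly towards the robot, up to 40 deg off). Above turns an aluminium disc, 296 mm round, top face 47 mm up, with six egg cups every 60 deg.
- front_mark (a point): The front place: the point 110 mm from the turning axis in the direction of the red pointer, 47 mm above the table. The white egg's origin must come here.
- white_egg: The one ivory-white chocolate egg in a lime-green cup, 45 mm across, fixed on the turntable; origin at the centre of the cup's underside, 110 mm from the turning axis; its top is 67 mm above its origin (114 mm above the table).
- dark_eggs: The five dark chocolate eggs in white cups, same size, in the other five places on the turntable; origin at the turntable's centre, on the disc's top face.
- turntable (a joint): Turning angle of the turntable in rad, growing anticlockwise seen from above; at 0 (or any full turn) the white egg is at the pointer. It turns endlessly either way with a steady friction of 0.08 N m and stays where it is left.
- knob_grip (a point): Centre of the black bar knob on the turning axis, 143 mm above the table when up. The bar is 60 mm long, 16 mm wide and 28 mm high, and turns with the turntable; its long direction is the line from the axis to the white egg. It stands on an 18 mm steel stem; nothing else rises above 114 mm, so it is free on all sides.
- knob (a joint): How far the knob is pushed down, in m; 0 is up, travel 0.014. A spring lifts it: about 2.5 N starts it down, plus 0.5 N per mm. Under it, unseen, a springy steel foot meets the rubber brake pad after 4 to 10 mm, differing from case to case; from there the force rises by roughly 6 N per mm.
- brake_pad: The rubber brake pad, a 72 mm disc hidden between base and turntable, on the turning axis; origin at the centre of its upper face, set by hand 22 to 28 mm above the table; it does not move when pressed. With the knob up the foot is 32 mm above the table.
- gift_box: Bystander: lime-green gift box 85 x 85 x 45 mm, loose; origin under its centre.
- spool: Bystander: empty white plastic spool, 84 mm across, 25 mm high, loose; origin under its centre.
- bowl: Bystander: steel bowl, 110 mm across, 45 mm high, loose; origin under its centre.

How it is judged:
At the end, for the whole second after the job is handed in: The white egg stands within 12 mm (about 6 degrees) of the front place at the pointer, the turntable is at rest (under 0.05 rad/s), and the fingers are still holding the knob down so that it presses on the brake pad with more than 3 N (horizontal distance between white_egg and front_mark below 0.012 m and velocity of joint turntable between -0.05 and 0.05 rad/s and contact force between knob and brake_pad above 3 N and contact force between the fingers and knob above 2 N); the arm keeps its last pose, push and grip.
It fails at once if a chocolate egg is touched (over 1 N) (contact force between any of the fingers, the arm and white_egg above 1 N or contact force between any of the fingers, the arm and dark_eggs above 1 N).
It fails at once if the brake is leaned on hard (over 40 N on the pad) (contact force between knob and brake_pad above 40 N).
It fails at once if the gift box, the spool or the bowl is shifted by more than 30 mm (distance of any of gift_box, spool, bowl from where it was at the start of the episode above 0.03 m).
It also fails if it takes over 64 s, if anything falls off the work surface, if the arm or the gripper's body presses on something with over 40 N, if the wrist force passes 120 N, or if a joint passes its speed limit or range.

## Robot

A 7-joint arm with a two-finger parallel gripper is mounted at the origin on the work surface. World frame = base frame: x ahead of the robot, y to its left, z up, the work surface at z = 0. Lengths are in m, angles in rad, forces in N, time in s.
With the tool pointing down it reaches from about 0.35 to 0.9 m from the base axis. Payload 8.1 kg.
Tool frame: the origin (TCP) lies at the very end of the fingers, on their centre line; the grasp point (between the pads) lies grip_point_offset behind it (grip_point_offset is the distance from the TCP to the grasp point, in m); z points along the fingers, y is the direction in which the jaws open and shut (so a half turn about z gives the same grasp; the last joint's range is limited). The gripper opens to 92 mm and grips with 3 to 60 N. Pads are 19 mm wide; open, the fingers measure 130 mm over their backs; the gripper's body (75 mm by 190 mm) begins 47 mm behind the grasp point.
Start: joints at [1.241, 0.434, 0.025, 1.573, -0.012, 1.134, -0.075], TCP at [0.141, -0.609, 0.227] pointing down, gripper open.
Joint ranges: [-2.62, 2.62], [-0.44, 2.09], [-1.27, 1.32], [0.08, 2.57], [-1.32, 4.46], [0.12, 2], [-2.74, 2.74]. Speed limits (rad/s): [2.22, 2.22, 3.01, 3.01, 3.14, 3.14, 3.14].

## Interface

Orientations are given as a rotation vector (axis times angle).
In Python, from cell import * gives the robot as it stands.
- The arm moves only by the tool drive_tool, never from a script. Its argument "increments" is a list of rows, each an object of numbers: "grip": the gripper's target within -1 to 1 (shut at 1, half-way at 0, fully open at -1); "tx", "ty", "tz": the shift along the world's x, y, z normalised to -1 to 1, where 1 is 400 mm; "turn": the turn about the world's z normalised to -1 to 1, where 1 is 60 degrees. In form: [{"grip": .., "tx": .., "ty": .., "tz": .., "turn": ..}, ...]. A call has 1 to 20 rows; each row is the pose to reach, as a shift and turn from the pose measured when the call began; what a row does not reach only later rows make up. A row lasts 1/10 s, in which the tool goes at most 50 mm and 8.59 degrees, less where a joint would pass 70% of its speed; a pose out of reach is approached as far as the arm can. A call with a number of a shift or a turn outside -1 to 1 is refused whole. A call with a gripper value outside its range is refused whole. The fingers move at their own pace and stop on an object; "newtons" is the grip in N (left out, the last holds). Time passes only in rows, so rows that repeat a pose let the fingers close. It gives the time, the measured TCP pose, the force and the opening at its end, in the units of the state.
- observe(): the state, without advancing time (a new reading comes with each control period).
- get_image(name): name is "scene" or "top" or "wrist"; returns the picture (480x640x3 uint8, red, green, blue); there is no depth.
- camera_info(name): a dict with "fx", "fy", "cx", "cy" (pixels), "eye" and "rotation" of the camera in the world; the wrist camera has in their place "hand_eye" (4x4, takes a point from camera to tool coordinates, whose origin is the TCP and whose axes are the flange's). Camera axes: x right, y down, z forward; pixel columns grow to the right and rows downward; lengths in m; the calibration is good to about 2 mm. A picture is of the moment at which its call begins: read the wrist's pose just before it. camera_info takes no time and is no camera call.
- sign_off(): hands the job in, once; it reports no verdict.
The state is a dict: "clock": time; "joints": joint angles; "dq": joint speeds; "joint_efforts": joint torques, N m; "position": TCP position; "ee_rot": TCP orientation; "force": force on the tool from outside, world axes, zero at the start; "ft_torque": the same for the moment, N m; "width": opening from 0.0 (shut) to 1.0 (fully open).
Only numpy, scipy, OpenCV 4.12 (cv2) and the standard library are available. Lean on these libraries where they do the work, as an engineer would, in place of code of your own. Each camera call takes 0.05 s, during which the arm holds its last target. There are 200 camera calls.

## Working session

There is one attempt and no reset: what is moved stays moved. The work goes in short steps, Python scripts to look and compute and a tool call to move; the robot and the scene stay as the last step left them, time stands still between calls to the robot, and variables do not carry over. Pictures are saved under pics/ and viewed, about 8 in all and at most 12, crops included, and the job is handed in when it is done.

Besides the shell and the picture viewer there is one more tool, called after "Emit:" as name([rows], argument=value, ...), one row to a line, values as JSON. drive_tool: Moves the arm, as the interface text tells. Its arguments: {"type":"object","properties":{"increments":{"type":"array","items":{"type":"object","properties":{"grip":{"type":"number"},"tx":{"type":"number"},"ty":{"type":"number"},"tz":{"type":"number"},"turn":{"type":"number"}}}},"newtons":{"type":"number"}},"required":["increments"]}

```bash
mkdir -p pics
python3 - <<'E'
from cell import *
import cv2
print(observe())
for n in ("scene","top"):
    cv2.imwrite(f"pics/{n}0.png",get_image(n)[:,:,::-1]); print(n,camera_info(n))
print(camera_info("wrist"))
E
```

```text
{'clock': 0.0, 'joints': array([ 1.24141696,  0.43520368,  0.02500008,  1.57411956, -0.01161632,
        1.13399696, -0.07510619]), 'dq': array([ 5.27692461e-04,  3.05775409e-04, -1.77803840e-04, -3.18515362e-04,
        7.82291377e-05, -2.09343753e-03,  6.78489209e-04]), 'joint_efforts': array([-6.27362642e-04, -6.67861748e+01,  9.84819755e-01, -3.14452708e+01,
       -6.04838971e-02,  4.30455117e-02,  1.94097893e-04]), 'position': array([ 0.14034061, -0.6085027 ,  0.22594859]), 'ee_rot': array([-3.11989719e+00, -3.55117891e-01,  4.97946978e-04]), 'force': array([ 0.44691045, -0.3101402 , -0.57944925]), 'ft_torque': array([ 0.06179728,  0.01381285, -0.00472899]), 'width': 1.0021182441549707}
scene {'fx': 567.1082117075132, 'fy': 567.1082117075132, 'cx': 322.6884439984209, 'cy': 239.23310785934387, 'eye': array([1.53353789, 0.04651993, 1.00759538]), 'rotation': array([-1.67874982, -1.79805325,  0.76497218])}
top {'fx': 472.02375326943223, 'fy': 472.02375326943223, 'cx': 326.59241908388077, 'cy': 237.6144430102448, 'eye': array([ 0.411327  , -0.02125508,  1.33204876]), 'rotation': array([-2.12168797,  2.18146352, -0.12056177])}
{'fx': 409.76482712139597, 'fy': 409.76482712139597, 'cx': 317.0554847448567, 'cy': 236.7195687155619, 'hand_eye': array([[ 1.50570345e-04, -9.53591960e-01, -3.01101894e-01,
         8.24734150e-02],
       [ 9.99999594e-01, -1.23824841e-04,  8.92218423e-04,
        -4.23336238e-04],
       [-8.88096209e-04, -3.01101906e-01,  9.53591555e-01,
        -1.57462386e-01],
       [ 0.00000000e+00,  0.00000000e+00,  0.00000000e+00,
         1.00000000e+00]])}
```

View pics/top0.png

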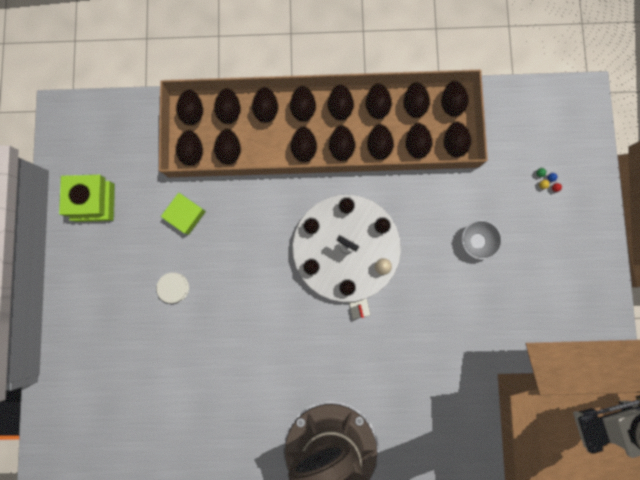

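View pics/scene0.png

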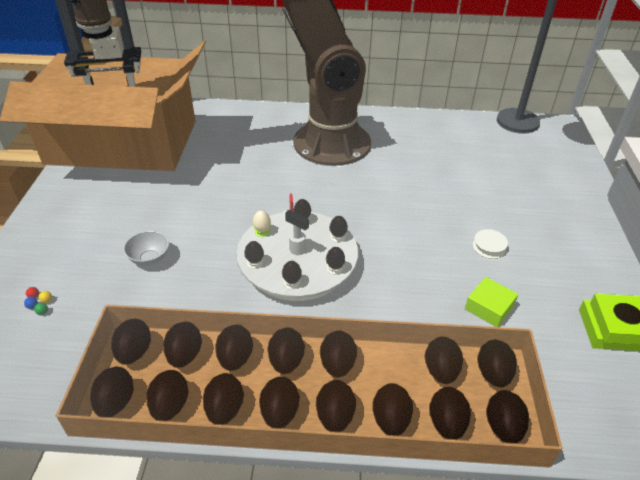

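The top view shows the disc centred near (347,248), the knob at (348,242), the white egg at (384,267) and the red pointer at (361,310). The bowl is at (480,241), the box at (183,214) and the spool at (172,288), all clear of the carousel.

```bash
cat > h.py <<'E'
from cell import *
import cv2, numpy as np
from scipy.spatial.transform import Rotation as R
def cam(n):
    c=camera_info(n)
    if n=="wrist":
        o=observe(); T=np.eye(4); T[:3,:3]=R.from_rotvec(o["ee_rot"]).as_matrix(); T[:3,3]=o["position"]
        T=T@c["hand_eye"]; return c,T[:3,:3],T[:3,3]
    return c,R.from_rotvec(c["rotation"]).as_matrix(),np.array(c["eye"])
def unproj(C,px,z):
    c,M,e=C; d=M@np.array([(px[0]-c["cx"])/c["fx"],(px[1]-c["cy"])/c["fy"],1]); return e+d*(z-e[2])/d[2]
def cent(m):
    n,l,s,ct=cv2.connectedComponentsWithStats(m.astype(np.uint8)); i=1+np.argmax(s[1:,4]); return ct[i],s[i,4]
E
python3 - <<'E'
from h import *
C=cam("top"); im=get_image("top").astype(int); r,g,b=im[...,0],im[...,1],im[...,2]
roi=np.zeros(r.shape,bool); roi[190:330,285:410]=1
red,n1=cent(roi&(r>130)&(g<90)&(b<90)); print("red",red,n1,unproj(C,red,.065))
egg,n2=cent(roi&(r-b>35)&(g-b>15)); print("egg",egg,n2,unproj(C,egg,.09))
dark=roi&(r+g+b<130); n,l,s,ct=cv2.connectedComponentsWithStats(dark.astype(np.uint8))
P=[]
for i in range(1,n):
    if s[i,4]>20: print(s[i],ct[i].round(1),unproj(C,ct[i],.09).round(4),unproj(C,ct[i],.155).round(4))
print("discguess",unproj(C,(347,248),.047))
cv2.imwrite("pics/topc.png",cv2.resize(im[180:330,270:420].astype(np.uint8)[:,:,::-1],(600,600),interpolation=2))
E
```

```text
red [360.13043478 311.17391304] 23 [ 0.37038308 -0.09172265  0.065     ]
egg [385.20212766 264.87234043] 94 [ 0.48968208 -0.16044558  0.09      ]
[340 199  13  14 144] [346.  205.4] [ 0.6516 -0.0626  0.09  ] [ 0.639  -0.0604  0.155 ]
[304 219  14  14 143] [310.6 225.8] [0.5991 0.0332 0.09  ] [0.5892 0.0304 0.155 ]
[375 219  14  14 148] [381.7 225.4] [ 0.5949 -0.1555  0.09  ] [ 0.5853 -0.1485  0.155 ]
[339 238  12   9  21] [344.5 242.8] [ 0.5511 -0.0553  0.09  ] [ 0.5437 -0.0535  0.155 ]
[304 261  14  13 145] [310.6 266.8] [0.49   0.0357 0.09  ] [0.4859 0.0328 0.155 ]
[340 281  14  14 152] [346.7 287.3] [ 0.4338 -0.0573  0.09  ] [ 0.4326 -0.0554  0.155 ]
discguess [ 0.54142374 -0.06295629  0.047     ]
```

View pics/topc.png

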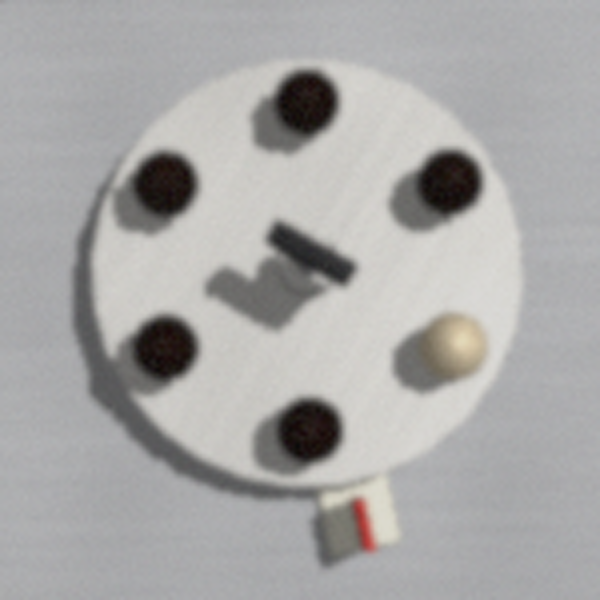

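The centre, averaged over opposite eggs, is about (0.543,-0.061). The egg radius comes out at 0.109, which agrees with the given size. The white egg is at about 239° and the pointer at about 190.5° (radius 0.175, also as given), so the turntable needs about -48.5°. I'll lift, then travel above the knob with the jaws lined up across the bar.

Emit:
drive_tool([
  {"grip": -1,"tz": 0.12},
  {"grip": -1,"tz": 0.25},
  {"grip": -1,"tz": 0.25},
  {"grip": -1,"tx": 0.73,"ty": 1,"tz": 0.25,"turn": 0.767},
  {"grip": -1,"tx": 0.73,"ty": 1,"tz": 0.25,"turn": 0.767},
  {"grip": -1,"tx": 0.73,"ty": 1,"tz": 0.25,"turn": 0.767},
  {"grip": -1,"tx": 0.73,"ty": 1,"tz": 0.25,"turn": 0.767},
  {"grip": -1,"tx": 0.73,"ty": 1,"tz": 0.25,"turn": 0.767},
  {"grip": -1,"tx": 0.73,"ty": 1,"tz": 0.25,"turn": 0.767},
  {"grip": -1,"tx": 0.73,"ty": 1,"tz": 0.25,"turn": 0.767},
  {"grip": -1,"tx": 0.73,"ty": 1,"tz": 0.25,"turn": 0.767},
  {"grip": -1,"tx": 0.73,"ty": 1,"tz": 0.25,"turn": 0.767},
  {"grip": -1,"tx": 0.73,"ty": 1,"tz": 0.25,"turn": 0.767},
  {"grip": -1,"tx": 0.73,"ty": 1,"tz": 0.25,"turn": 0.767},
  {"grip": -1,"tx": 0.73,"ty": 1,"tz": 0.25,"turn": 0.767},
  {"grip": -1,"tx": 0.73,"ty": 1,"tz": 0.25,"turn": 0.767},
])

```text
invalid input
```

Emit:
drive_tool([
  {"grip": -1,"tx": 0,"ty": 0,"tz": 0.12,"turn": 0},
  {"grip": -1,"tx": 0,"ty": 0,"tz": 0.25,"turn": 0},
  {"grip": -1,"tx": 0,"ty": 0,"tz": 0.25,"turn": 0},
])

```text
clock: 0.45
position: [0.1411, -0.6112, 0.3331]
ee_rot: [3.113, 0.354, 0.003]
force: [0.4, -0.2, 0.4]
width: 0.997
```

Emit:
drive_tool([
  {"grip": -1,"tx": 0.73,"ty": 1,"tz": 0,"turn": 0.767},
  {"grip": -1,"tx": 0.73,"ty": 1,"tz": 0,"turn": 0.767},
  {"grip": -1,"tx": 0.73,"ty": 1,"tz": 0,"turn": 0.767},
  {"grip": -1,"tx": 0.73,"ty": 1,"tz": 0,"turn": 0.767},
  {"grip": -1,"tx": 0.73,"ty": 1,"tz": 0,"turn": 0.767},
  {"grip": -1,"tx": 0.73,"ty": 1,"tz": 0,"turn": 0.767},
  {"grip": -1,"tx": 0.73,"ty": 1,"tz": 0,"turn": 0.767},
  {"grip": -1,"tx": 0.73,"ty": 1,"tz": 0,"turn": 0.767},
  {"grip": -1,"tx": 0.73,"ty": 1,"tz": 0,"turn": 0.767},
  {"grip": -1,"tx": 0.73,"ty": 1,"tz": 0,"turn": 0.767},
  {"grip": -1,"tx": 0.73,"ty": 1,"tz": 0,"turn": 0.767},
])

```text
clock: 1.55
position: [0.4363, -0.205, 0.3333]
ee_rot: [2.721, 1.557, 0.013]
force: [0.2, -0.3, 0.1]
width: 0.996
```

Emit:
drive_tool([
  {"grip": -1,"tx": 0.267,"ty": 0.36,"tz": -0.1,"turn": 0},
  {"grip": -1,"tx": 0.267,"ty": 0.36,"tz": -0.1,"turn": 0},
  {"grip": -1,"tx": 0.267,"ty": 0.36,"tz": -0.1,"turn": 0},
  {"grip": -1,"tx": 0.267,"ty": 0.36,"tz": -0.1,"turn": 0},
  {"grip": -1,"tx": 0.267,"ty": 0.36,"tz": -0.1,"turn": 0},
  {"grip": -1,"tx": 0.267,"ty": 0.36,"tz": -0.1,"turn": 0},
  {"grip": -1,"tx": 0.267,"ty": 0.36,"tz": -0.1,"turn": 0},
])

```text
clock: 2.25
position: [0.5426, -0.0625, 0.2932]
ee_rot: [2.722, 1.554, 0.011]
force: [-0.7, -0.2, 0.8]
width: 0.999
```

Run:
```python
from h import *
o=observe(); print(o["position"],o["ee_rot"],o["joints"]); C=cam("wrist"); im=get_image("wrist"); cv2.imwrite("pics/w1.png",im[:,:,::-1])
np.savez("w1.npz",M=C[1],e=C[2])
try: print(grip_point_offset)
except Exception as e: print(e)
```

```text
[ 0.54263289 -0.06253062  0.29323607] [2.72207234 1.55423473 0.01100801] [ 0.41023253  0.30033916 -0.51386416  1.64131392  0.15846821  1.23137742
 -0.66921897]
0.0188
```

View pics/w1.png

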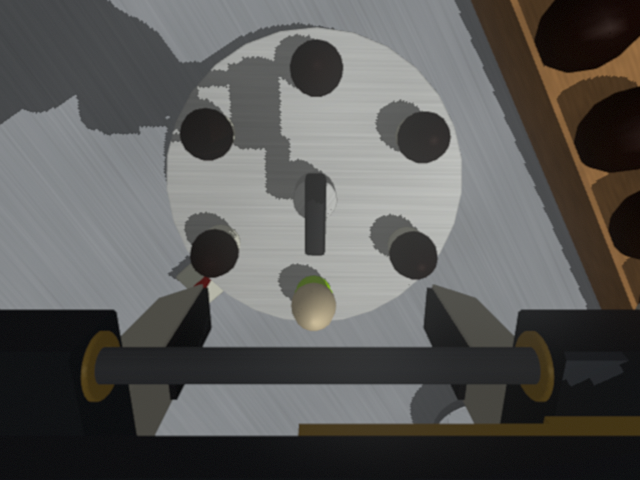

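The wrist view shows the bar knob upright in the image at x 305-326, y 173-255. The white egg is below it at (314,305), and the jaws are lined up across the bar.

Run:
```python
from h import *
d=np.load("w1.npz"); C=(camera_info("wrist"),d["M"],d["e"])
for p in [(315.5,174),(315.5,254),(305,214),(326,214),(315.5,214)]: print(p,unproj(C,p,.157).round(4))
print("white egg",unproj(C,(314,306),.09))
a,b=unproj(C,(315.8,174),.157),unproj(C,(315.2,254),.157); print(np.degrees(np.arctan2(*(b-a)[1::-1])))
for p in [(317,68),(206,134),(424,137),(214,253),(413,255)]: print(unproj(C,p,.09).round(4))
```

```text
(315.5, 174) [ 0.562  -0.0308  0.157 ]
(315.5, 254) [ 0.531  -0.0833  0.157 ]
(305, 214) [ 0.5403 -0.0523  0.157 ]
(326, 214) [ 0.5536 -0.0602  0.157 ]
(315.5, 214) [ 0.5469 -0.0562  0.157 ]
white egg [ 0.49036224 -0.14982889  0.09      ]
-121.02317892732843
[0.6023 0.0341 0.09  ]
[0.4941 0.0372 0.09  ]
[ 0.6536 -0.06    0.09  ]
[ 0.4382 -0.055   0.09  ]
[ 0.5972 -0.1519  0.09  ]
```

The bar measures 61 x 15.5 mm as expected. Its centre agrees with the wrist egg pairs at about (0.546,-0.057), and its angle is 239°. I'll descend around it.

Emit:
drive_tool([
  {"grip": -1,"tx": 0.0075,"ty": 0.0115,"tz": -0.1,"turn": 0},
  {"grip": -1,"tx": 0.0075,"ty": 0.0115,"tz": -0.2,"turn": 0},
  {"grip": -1,"tx": 0.0075,"ty": 0.0115,"tz": -0.28,"turn": 0},
  {"grip": -1,"tx": 0.0075,"ty": 0.0115,"tz": -0.34,"turn": 0},
  {"grip": -1,"tx": 0.0075,"ty": 0.0115,"tz": -0.38,"turn": 0},
  {"grip": -1,"tx": 0.0075,"ty": 0.0115,"tz": -0.4125,"turn": 0},
  {"grip": -1,"tx": 0.0075,"ty": 0.0115,"tz": -0.4125,"turn": 0},
  {"grip": -1,"tx": 0.0075,"ty": 0.0115,"tz": -0.4125,"turn": 0},
])

```text
clock: 3.1
position: [0.5459, -0.0587, 0.1291]
ee_rot: [2.722, 1.552, 0.012]
force: [-0.3, 0.4, 0.3]
width: 1.004
```

Emit:
drive_tool([
  {"grip": 1,"tx": 0,"ty": 0,"tz": 0,"turn": 0},
  {"grip": 1,"tx": 0,"ty": 0,"tz": 0,"turn": 0},
  {"grip": 1,"tx": 0,"ty": 0,"tz": 0,"turn": 0},
  {"grip": 1,"tx": 0,"ty": 0,"tz": 0,"turn": 0},
  {"grip": 1,"tx": 0,"ty": 0,"tz": 0,"turn": 0},
  {"grip": 1,"tx": 0,"ty": 0,"tz": 0,"turn": 0},
  {"grip": 1,"tx": 0,"ty": 0,"tz": 0,"turn": 0},
  {"grip": 1,"tx": 0,"ty": 0,"tz": 0,"turn": 0},
], newtons=20)

```text
clock: 3.9
position: [0.5459, -0.0586, 0.1291]
ee_rot: [2.723, 1.552, 0.012]
force: [-0.4, -0.6, 0.6]
width: 0.353
```

Emit:
drive_tool([
  {"grip": 1,"tx": 0,"ty": 0,"tz": 0,"turn": 0},
  {"grip": 1,"tx": 0,"ty": 0,"tz": 0,"turn": 0},
  {"grip": 1,"tx": 0,"ty": 0,"tz": 0,"turn": 0},
  {"grip": 1,"tx": 0,"ty": 0,"tz": 0,"turn": 0},
  {"grip": 1,"tx": 0,"ty": 0,"tz": 0,"turn": 0},
])

```text
clock: 4.4
position: [0.5451, -0.0583, 0.1289]
ee_rot: [2.723, 1.553, 0.01]
force: [-4.6, 2.9, 2.0]
width: 0.175
```

Gripped, with the width matching the 16 mm bar. I'll turn clockwise in two parts and watch the side force.

Emit:
drive_tool([
  {"grip": 1,"tx": -0.002,"ty": 0.001,"tz": 0,"turn": -0.05},
  {"grip": 1,"tx": -0.002,"ty": 0.001,"tz": 0,"turn": -0.12},
  {"grip": 1,"tx": -0.002,"ty": 0.001,"tz": 0,"turn": -0.19},
  {"grip": 1,"tx": -0.002,"ty": 0.001,"tz": 0,"turn": -0.26},
  {"grip": 1,"tx": -0.002,"ty": 0.001,"tz": 0,"turn": -0.33},
  {"grip": 1,"tx": -0.002,"ty": 0.001,"tz": 0,"turn": -0.38},
  {"grip": 1,"tx": -0.002,"ty": 0.001,"tz": 0,"turn": -0.4},
  {"grip": 1,"tx": -0.002,"ty": 0.001,"tz": 0,"turn": -0.4},
], newtons=30)

```text
clock: 5.2
position: [0.5455, -0.0586, 0.1289]
ee_rot: [2.984, 0.951, 0.011]
force: [4.9, -2.9, -5.7]
width: 0.171
```

Emit:
drive_tool([
  {"grip": 1,"tx": 0,"ty": 0,"tz": 0,"turn": -0.05},
  {"grip": 1,"tx": 0,"ty": 0,"tz": 0,"turn": -0.12},
  {"grip": 1,"tx": 0,"ty": 0,"tz": 0,"turn": -0.19},
  {"grip": 1,"tx": 0,"ty": 0,"tz": 0,"turn": -0.26},
  {"grip": 1,"tx": 0,"ty": 0,"tz": 0,"turn": -0.33},
  {"grip": 1,"tx": 0,"ty": 0,"tz": 0,"turn": -0.38},
  {"grip": 1,"tx": 0,"ty": 0,"tz": 0,"turn": -0.408},
  {"grip": 1,"tx": 0,"ty": 0,"tz": 0,"turn": -0.408},
  {"grip": 1,"tx": 0,"ty": 0,"tz": 0,"turn": -0.408},
])

```text
clock: 6.1
position: [0.5457, -0.0592, 0.1289]
ee_rot: [3.116, 0.298, 0.008]
force: [1.8, -3.8, -3.8]
width: 0.179
```

Run:
```python
from h import *
o=observe(); print(o["position"],o["ee_rot"],o["force"],o["ft_torque"])
im1=get_image("scene"); im2=get_image("top"); C=cam("wrist"); im=get_image("wrist")
np.savez("w2.npz",M=C[1],e=C[2]); cv2.imwrite("pics/w2.png",im[:,:,::-1])
s=cv2.resize(im1[170:320,210:390],(400,333),interpolation=2); t=cv2.resize(im2[180:330,270:420],(333,333),interpolation=2)
cv2.imwrite("pics/c2.png",np.hstack([s,t])[:,:,::-1])
```

```text
[ 0.54568317 -0.05916641  0.12892492] [3.11627881 0.29836396 0.00804429] [ 1.84202821 -3.83888438 -3.78625435] [-0.44128095 -0.35566955 -0.11797057]
```

View pics/w2.png

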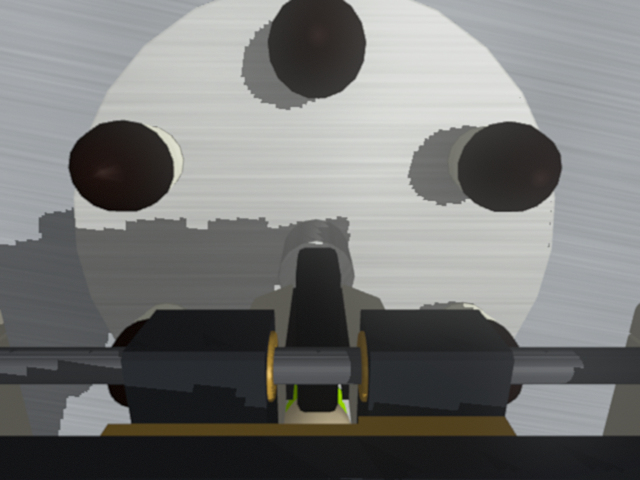

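View pics/c2.png

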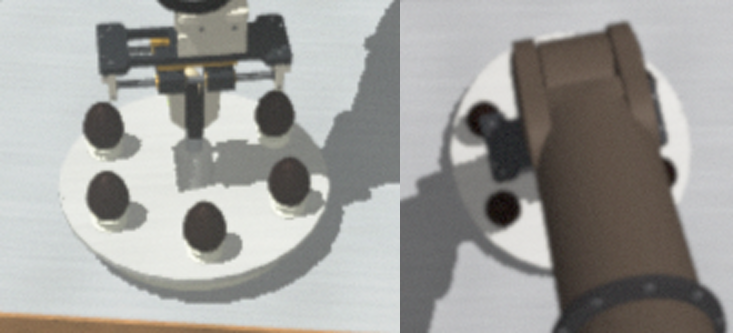

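The wrist view shows the bar held squarely, with the far egg at (316,47) and side eggs at (123,166) and (509,166). The white egg is hidden behind the jaws at the bottom. I'll check the turntable angle from the eggs, and cross-check the pointer in the first scene picture.

Run:
```python
from h import *
d=np.load("w2.npz"); C=(camera_info("wrist"),d["M"],d["e"])
q=[unproj(C,p,.085) for p in [(316,47),(123,166),(509,166)]]; print(np.round(q,4))
for p,off in zip(q,(180,120,240)):
    v=p[:2]-[.545,-.058]; print(np.hypot(*v),(np.degrees(np.arctan2(v[1],v[0]))+off)%360)
v=(q[1]-q[2])[:2]; print("chord normal+180",np.degrees(np.arctan2(v[1],v[0]))-90+180, np.hypot(*v))
S=cam("scene"); im=cv2.imread("pics/scene0.png").astype(int); m=np.zeros(im.shape[:2],bool); m[185:220,280:300]=1
m&=(im[...,2]>120)&(im[...,1]<80)&(im[...,0]<80); ys,xs=np.where(m); print(xs.mean(),ys.min(),ys.max())
# fin top inner/outer ends, and egg measured in scene
p=unproj(S,(xs.mean(),ys.min()+1),.069); print(p, np.degrees(np.arctan2(p[1]+.058,p[0]-.545))%360)
```

```text
[[ 0.6523 -0.0384  0.085 ]
 [ 0.5823  0.0438  0.085 ]
 [ 0.6178 -0.1418  0.085 ]]
0.10905129470959236 190.36292463663568
0.10840060276777373 189.88347105188637
0.11095044038173844 190.98722075939898
chord normal+180 190.82847557027037 0.18890282846096665
291.25 197 210
[ 0.37509105 -0.09118175  0.069     ] 191.0502889896529
```

The egg is at about 190.5° and the pointer at 190.4-191.0°, so they are aligned. Now I'll press down in small steps with a firmer grip.

Emit:
drive_tool([
  {"grip": 1,"tx": 0,"ty": 0,"tz": 0,"turn": 0},
  {"grip": 1,"tx": 0,"ty": 0,"tz": -0.005,"turn": 0},
  {"grip": 1,"tx": 0,"ty": 0,"tz": -0.01,"turn": 0},
  {"grip": 1,"tx": 0,"ty": 0,"tz": -0.01,"turn": 0},
  {"grip": 1,"tx": 0,"ty": 0,"tz": -0.01,"turn": 0},
], newtons=60)

```text
clock: 6.75
position: [0.5457, -0.0592, 0.1251]
ee_rot: [3.116, 0.298, 0.008]
force: [-0.1, -3.7, 4.6]
width: 0.173
```

Emit:
drive_tool([
  {"grip": 1,"tx": 0,"ty": 0,"tz": -0.003,"turn": 0},
  {"grip": 1,"tx": 0,"ty": 0,"tz": -0.003,"turn": 0},
  {"grip": 1,"tx": 0,"ty": 0,"tz": -0.003,"turn": 0},
  {"grip": 1,"tx": 0,"ty": 0,"tz": -0.003,"turn": 0},
])

```text
clock: 7.15
position: [0.5458, -0.0592, 0.124]
ee_rot: [3.116, 0.298, 0.008]
force: [-0.4, -3.0, 5.4]
width: 0.173
```

Still on the spring alone: 4.9 mm down should give about 5 N. Going on.

Emit:
drive_tool([
  {"grip": 1,"tx": 0,"ty": 0,"tz": -0.003,"turn": 0},
  {"grip": 1,"tx": 0,"ty": 0,"tz": -0.003,"turn": 0},
  {"grip": 1,"tx": 0,"ty": 0,"tz": -0.003,"turn": 0},
  {"grip": 1,"tx": 0,"ty": 0,"tz": -0.003,"turn": 0},
])

```text
clock: 7.55
position: [0.5457, -0.0592, 0.1228]
ee_rot: [3.116, 0.298, 0.008]
force: [-1.0, -3.2, 4.4]
width: 0.169
```

Emit:
drive_tool([
  {"grip": 1,"tx": 0,"ty": 0,"tz": -0.003,"turn": 0},
  {"grip": 1,"tx": 0,"ty": 0,"tz": -0.003,"turn": 0},
  {"grip": 1,"tx": 0,"ty": 0,"tz": -0.003,"turn": 0},
  {"grip": 1,"tx": 0,"ty": 0,"tz": -0.003,"turn": 0},
])

```text
clock: 7.95
position: [0.5457, -0.0592, 0.1218]
ee_rot: [3.116, 0.298, 0.008]
force: [0.1, -3.1, 6.6]
width: 0.17
```

Emit:
drive_tool([
  {"grip": 1,"tx": 0,"ty": 0,"tz": -0.003,"turn": 0},
  {"grip": 1,"tx": 0,"ty": 0,"tz": -0.003,"turn": 0},
  {"grip": 1,"tx": 0,"ty": 0,"tz": -0.003,"turn": 0},
  {"grip": 1,"tx": 0,"ty": 0,"tz": -0.003,"turn": 0},
])

```text
clock: 8.35
position: [0.5457, -0.0592, 0.1208]
ee_rot: [3.116, 0.298, 0.009]
force: [-1.2, -3.9, 7.5]
width: 0.171
```

Emit:
drive_tool([
  {"grip": 1,"tx": 0,"ty": 0,"tz": -0.003,"turn": 0},
  {"grip": 1,"tx": 0,"ty": 0,"tz": -0.003,"turn": 0},
  {"grip": 1,"tx": 0,"ty": 0,"tz": -0.003,"turn": 0},
  {"grip": 1,"tx": 0,"ty": 0,"tz": -0.003,"turn": 0},
])

```text
clock: 8.75
position: [0.5457, -0.0592, 0.1203]
ee_rot: [3.116, 0.298, 0.009]
force: [-2.2, -3.0, 11.0]
width: 0.171
```

The brake is biting: 11 N against 6.8 N expected from the spring, with contact at about 8 mm. A bit more for margin.

Emit:
drive_tool([
  {"grip": 1,"tx": 0,"ty": 0,"tz": -0.003,"turn": 0},
  {"grip": 1,"tx": 0,"ty": 0,"tz": -0.003,"turn": 0},
  {"grip": 1,"tx": 0,"ty": 0,"tz": -0.003,"turn": 0},
  {"grip": 1,"tx": 0,"ty": 0,"tz": -0.003,"turn": 0},
])

```text
clock: 9.15
position: [0.5457, -0.0592, 0.1198]
ee_rot: [3.116, 0.297, 0.009]
force: [-4.5, -2.4, 13.7]
width: 0.17
```

Emit:
drive_tool([
  {"grip": 1,"tx": 0,"ty": 0,"tz": -0.003,"turn": 0},
  {"grip": 1,"tx": 0,"ty": 0,"tz": -0.003,"turn": 0},
  {"grip": 1,"tx": 0,"ty": 0,"tz": -0.003,"turn": 0},
  {"grip": 1,"tx": 0,"ty": 0,"tz": -0.003,"turn": 0},
])

```text
clock: 9.55
position: [0.5458, -0.0592, 0.1196]
ee_rot: [3.115, 0.297, 0.01]
force: [-4.8, -3.9, 14.7]
width: 0.174
```

Emit:
drive_tool([
  {"grip": 1,"tx": 0,"ty": 0,"tz": -0.003,"turn": 0},
  {"grip": 1,"tx": 0,"ty": 0,"tz": -0.006,"turn": 0},
  {"grip": 1,"tx": 0,"ty": 0,"tz": -0.006,"turn": 0},
  {"grip": 1,"tx": 0,"ty": 0,"tz": -0.006,"turn": 0},
  {"grip": 1,"tx": 0,"ty": 0,"tz": -0.006,"turn": 0},
  {"grip": 1,"tx": 0,"ty": 0,"tz": -0.006,"turn": 0},
])

```text
clock: 10.15
position: [0.5458, -0.0592, 0.1187]
ee_rot: [3.115, 0.297, 0.011]
force: [-6.0, -3.5, 22.1]
width: 0.168
```

Run:
```python
from h import *
C=cam("wrist"); im=get_image("wrist"); np.savez("w3.npz",M=C[1],e=C[2]); cv2.imwrite("pics/w3.png",im[:,:,::-1])
for _ in range(4):
    o=observe(); get_image("top"); print(o["position"],o["force"],abs(o["dq"]).max(),o["width"])
```

```text
[ 0.54582025 -0.05922582  0.11867746] [-7.01409704 -3.59094583 22.27792327] 0.0013018325949642276 0.17372388419352477
[ 0.54580381 -0.05922649  0.11871328] [-5.42374    -2.88115696 21.47069462] 0.0006748644524572342 0.17077141227885467
[ 0.54578312 -0.05922953  0.11868324] [-6.08709063 -3.9037799  22.18068693] 0.0018360873570388227 0.1712172136807932
[ 0.54578231 -0.05921032  0.11866071] [-6.93926212 -4.19495136 22.13060711] 0.0014243106012356223 0.17382745989715487
```

View pics/w3.png

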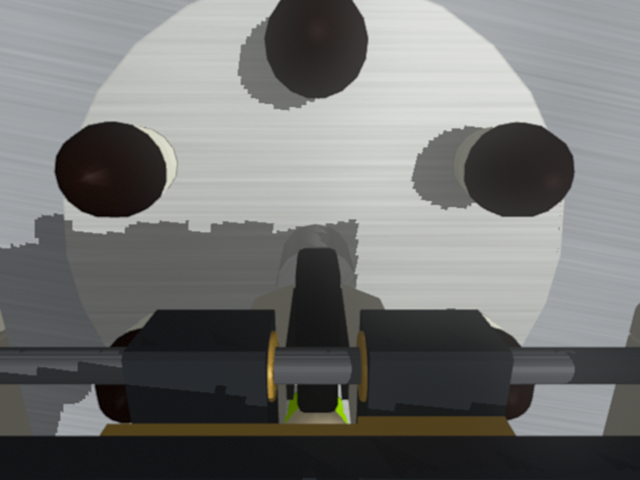

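The wrist view shows the bar still in the same place in the jaws, with the side eggs symmetric at (110,168) and (519,169), so nothing has slipped or turned. The force is steady at about 22 N, leaving roughly 14 N on the pad. Handing in.

```bash
python3 -c "
from cell import *
print(sign_off())"
```

```text
the job is handed in; nothing more can be done
None
```

I turned the carousel about 48.5° clockwise by its knob, so the white egg now stands at the red pointer. I then pressed the knob down until the brake bit and handed the job in with the gripper still holding it there. The hand-in gives no verdict, so these are my own last checks:

- **Alignment:** before pressing, the wrist picture put the egg at about 190.5° and the pointer at 190.4–191.0°. The allowance is about 6°. The picture taken after pressing showed no visible turn.
- **Brake:** the pad met the foot after about 8 mm, and the knob ended about 10 mm down. The push was steady at about 22 N, which leaves roughly 14 N on the pad once the spring is taken off. That figure is worked out from the given spring data, not measured.
- **At rest:** the arm was still (joint speeds under 0.002 rad/s), and the grip was set to 60 N with no sign of slipping.
- **Disagreement:** the top and wrist cameras placed the carousel's centre about 4 mm apart. I used the wrist value, and side forces stayed at about 8 N or less.
- **Eggs and other objects:** the path was planned clear of the eggs, gift box, spool and bowl, and no unexpected force showed. I did not take a final picture to confirm the box, spool and bowl stayed put.

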